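# Take the print frames off the hanging stand and clip them into their racks

### The job

Two empty timber screen-printing frames, a small and a large one, hang one behind the other on the pegs of the stand. Lift each one up over the upturned peg tips and off, and push it down upright into the rack of its own width until it stands on the slot floor and both spring clips have snapped over its bottom rail. Leave both frames standing there, and do not knock over or push away the bottle, ink pot, block or tape roll round about.

Things in the scene. Friction and masses are not known exactly. Their poses are not given: they have to be found in the camera images.
- frame_small: Bare timber print frame, 110 mm wide (own y), 100 high (own z), 12 thick (own x); top and bottom rails 18 mm high, side rails 15 wide, window 80 x 64. Symmetric. About 80 g. Origin: centre of the window. Starts hanging by its top rail across both pegs of the stand, in front of or behind the other frame; the top rail's middle, between the pegs, is free to pinch across the 12 mm.
- frame_large: Bare timber print frame, 150 mm wide (own y), 120 high (own z), 12 thick (own x); top and bottom rails 18 mm high, side rails 15 wide, window 120 x 84. Symmetric. About 100 g. Origin: centre of the window. Starts hanging by its top rail across both pegs of the stand, in front of or behind the other frame; the top rail's middle, between the pegs, is free to pinch across the 12 mm.
- stand: Fixed hanging stand; origin on the table under the middle between the frames; front = own -x. Timber base 170 x 150 x 18 mm (x -60 to +110). Crossbar at x = +87.5, z = 161 mm, 12 thick, on posts at y = +-55, carries two level pegs 8 mm thick at y = +-28, tops at z = 165, running forward to x = -57. Frames hang near x = -37.5 (front) and +37.5 (back), top edges at z = 183 mm.
- peg_tips (a point): Point midway between the two upturned peg tips, level with their highest point (z = 185 mm, 20 mm above the pegs' tops; foremost at x = -67.5 mm of the stand). A frame comes off by rising more than 20 mm (at 56 mm the small frame's bottom rail meets the pegs from below, at 76 mm the large one's), then moving forward past the tips.
- rack_small: Fixed rack, the smaller of two, for the 110 x 100 mm frame on edge. Origin under its centre, on the table. Base board 66 (x) x 146 (y) x 12 mm; its top, z = 12 mm, is the slot floor. The slot runs along y at x = 0 between two steel end channels (15.6 mm wide in x, end walls 120 mm apart, 48 mm high, flared mouths up to z = 65). The clips, as high, stand on the -x side at y = +-26 mm.
- rack_large: Fixed rack, the larger of two, for the 150 x 120 mm frame on edge. Origin under its centre, on the table. Base board 66 (x) x 186 (y) x 12 mm; its top, z = 12 mm, is the slot floor. The slot runs along y at x = 0 between two steel end channels (15.6 mm wide in x, end walls 160 mm apart, 48 mm high, flared mouths up to z = 65). The clips, as high, stand on the -x side at y = +-42 mm.
- rack_small_seat (a point): Where the small frame's centre lies when fully home in the small rack: on the rack's axis, 62 mm above the table. The bottom rail then stands on the slot floor, the frame's top is at z = 112 mm, its width lies along the rack's y (either way round) and both clips have snapped over the bottom rail through the window.
- rack_large_seat (a point): Where the large frame's centre lies when fully home in the large rack: on the rack's axis, 72 mm above the table. The bottom rail then stands on the slot floor, the frame's top is at z = 132 mm, its width lies along the rack's y (either way round) and both clips have snapped over the bottom rail through the window.
- clip_small_left (a joint): Angle (rad) of the spring clip at own +y of the small rack: 0 at rest and when snapped over a seated frame; about 0.05 to 0.2 while the bottom rail is pushed down past it (both clips together resist by some 3 to 12 N); it snaps over the rail in the last few millimetres.
- clip_small_right (a joint): Angle (rad) of the spring clip at own -y of the small rack: 0 at rest and when snapped over a seated frame; about 0.05 to 0.2 while the bottom rail is pushed down past it (both clips together resist by some 3 to 12 N); it snaps over the rail in the last few millimetres.
- clip_large_left (a joint): Angle (rad) of the spring clip at own +y of the large rack: 0 at rest and when snapped over a seated frame; about 0.05 to 0.2 while the bottom rail is pushed down past it (both clips together resist by some 3 to 12 N); it snaps over the rail in the last few millimetres.
- clip_large_right (a joint): Angle (rad) of the spring clip at own -y of the large rack: 0 at rest and when snapped over a seated frame; about 0.05 to 0.2 while the bottom rail is pushed down past it (both clips together resist by some 3 to 12 N); it snaps over the rail in the last few millimetres.
- bottle: Bystander: clear water bottle, standing, 264 mm high, 104 mm across, origin under its centre. It stands between the stand and the farther rack.
- ink_pot: Bystander: small ink pot with screw lid, standing, 58 mm across, 64 mm high, origin under its centre.
- block: Bystander: timber block 42 x 75 x 30 mm, origin under its centre.
- tape: Bystander: roll of masking tape lying flat, 92 mm across, 24 mm high, origin under its centre.
There are look-alikes about, which are no part of the job. What is shaped like the frame_small but pink is not meant.

How it is judged:
By the outcome, as a careful person would: the job done as asked, in the order asked, and still so for the second after the job is handed in, with the robot touching nothing.
It also fails if it takes over 72 s, if anything falls off the work surface, if the arm or the gripper's body presses on something with over 40 N, if the wrist force passes 120 N, or if a joint passes its speed limit or range.

### The arm

A 6-joint arm with a two-finger parallel gripper is mounted at the origin on the work surface; the furniture and walls round the work are solid. World frame = base frame: x ahead of the robot, y to its left, z up, the work surface at z = 0. Lengths are in mm, angles in rad, forces in N, time in s.
With the tool pointing down it reaches from about 325 to 900 mm from the base axis. Payload 6.1 kg.
Tool frame: the origin (TCP) lies on the centre line of the jaws, within the pads' length; the fingertips stand 8 mm ahead of it and the grasp point (between the pads) lies 11 mm behind it (ctrl.tip_reach is the distance from the TCP to the fingertips, in mm); z points along the fingers, y is the direction in which the jaws open and shut (so a half turn about z gives the same grasp; the last joint's range is limited). The gripper opens to 87 mm and grips with 3 to 60 N. Pads are 19 mm wide; open, the fingers measure 117 mm over their backs; the gripper's body (75 mm by 190 mm) begins 51 mm behind the grasp point.
Start: joints at [0.999, 0.22, 1.526, -0, 1.395, -0.126], TCP at [269.485, 563.909, 230.538] pointing down, gripper open.
Joint ranges: [-2.98, 2.98], [-0.91, 2.08], [0.09, 2.57], [-1.24, 4.39], [0.2, 2.65], [-2.68, 2.68]. Speed limits (rad/s): [2.57, 2.57, 3.01, 3.14, 3.14, 3.14].

### API

Orientations are given as a unit quaternion [x, y, z, w].
In Python, from bench import ctrl, capture, calibration, spotter gives the robot as it stands. The module is installed in compiled form; this text tells all that it offers.
- The arm moves only by the shell command python3 -m inch 'ROWS' [FORCE]. ROWS is JSON, a list of rows, each a list of 5 numbers: the shift along the tool's x, y, z in units of 40 mm (1.0 is 40 mm), then the turn about the tool's z in units of 8 degrees (1.0 is 8 degrees), then the finger opening in mm, from 0 to 87. In form: [[x, y, z, yaw, jaw], ...]. A call has exactly 5 rows; each row is the pose to reach, as a shift and turn from the pose commanded when the call began, along the tool's axes at that moment; what a row does not reach only later rows make up. A row lasts 1/10 s, in which the tool goes at most 50 mm and 8.59 degrees, less where a joint would pass 70% of its speed; a pose out of reach is approached as far as the arm can. A call with a gripper value outside its range is refused whole. The fingers move at their own pace and stop on an object; FORCE is the grip in N (left out, the last holds). Time passes only in rows, so rows that repeat a pose let the fingers close, or fill a call up. It gives the time, the measured TCP pose, the force and the opening at its end, in the units of the state.
- ctrl.state(): the state, without advancing time (a new reading comes with each control period).
- capture(name): name is "side" or "top"; returns (picture, depth): 420x560x3 uint8, red, green, blue; 420x560 float32, mm along the optical axis (not along the pixel's ray), 0 where there is no reading.
- calibration(name): a dict with "fx", "fy", "cx", "cy" (pixels), "R" (3x3) and "t" (3): a world point X has camera coordinates R X + t. Camera axes: x right, y down, z forward; pixel columns grow to the right and rows downward; lengths in mm; the calibration is good to about 2 mm. A picture is of the moment at which its call begins. calibration takes no time and is no camera call.
- ctrl.hand_in(): hands the job in, once; it reports no verdict.
Trained networks look in the newest picture that a camera, given by its name, has taken for a name from the list of things; names that differ only in an ending like _2 or _b are one class to them, and where a whole thing is asked for, a point or a joint stands for the part that bears it (a point fixed in the world has none). Each returns a list of dicts, best first, with "confidence" (0 to 1); they miss things now and then, are a little off and sometimes report something else, mostly with a low value. They report only what shows in the picture. A call takes as long as a camera call. They do not tell look-alikes from the thing itself.
- spotter.silhouettes(camera, label): "region" (420x560 bool, what is visible of it).
- spotter.landmark_of(camera, label): "centre" ([x, y, z] in mm, in world coordinates, good to about 4 mm: a listed point, or the origin of a listed thing).
The state is a dict: "time": time; "joints": joint angles; "qd": joint speeds; "joint_torque": joint torques, N m; "position": TCP position; "eef_rot": TCP orientation; "ft_force": force on the tool from outside, world axes, zero at the start; "ft_torque": the same for the moment, N m; "finger_gap": finger opening in mm.
Only numpy, scipy, OpenCV 4.12 (cv2) and the standard library are available. Lean on these libraries where they do the work, as an engineer would, in place of code of your own. Each camera call takes 0.05 s, during which the arm holds its last target. There are 200 camera calls.

## Working session

There is one attempt and no reset: what is moved stays moved. The work goes in short steps, Python scripts to look and compute and a shell command to move; the robot and the scene stay as the last step left them, time stands still between calls to the robot, and variables do not carry over. Pictures are saved under pics/ and viewed, about 8 in all and at most 12, crops included, and the job is handed in when it is done.

```bash
mkdir -p pics; ls; cat > h.py <<'E'
from bench import ctrl, capture, calibration, spotter
import numpy as np, cv2
from scipy.spatial.transform import Rotation as Rn
def cloud(cam):
    im,d=capture(cam);c=calibration(cam);R=np.array(c["R"]);t=np.array(c["t"])
    v,u=np.mgrid[0:420,0:560]
    P=np.stack([(u-c["cx"])/c["fx"]*d,(v-c["cy"])/c["fy"]*d,d],-1)
    W=(P-t)@R
    W[d==0]=np.nan
    return im,d,W
def save(name,*ims):
    cv2.imwrite("pics/"+name,np.hstack(ims)[...,::-1])
E
python3 - <<'E'
from h import *
for cam in("side","top"):
    im,d,W=cloud(cam); save(cam+"0.png",im); np.savez(f"/tmp/{cam}0.npz",im=im,W=W)
    c=calibration(cam);print(cam,-np.array(c["R"]).T@np.array(c["t"]),np.array(c["R"])[2],c["fx"])
    for l in ["frame_small","frame_large","stand","peg_tips","rack_small","rack_large","rack_small_seat","rack_large_seat","bottle","ink_pot","block","tape"]:
        print(l,[(np.round(r["centre"]).tolist(),round(r["confidence"],2)) for r in spotter.landmark_of(cam,l)])
s=ctrl.state();print(s)
E
```

```text
pics
side [  86.25644175 -944.39975196 1010.56449883] [ 0.31400394  0.6836622  -0.65879247] 439.4822915373611
frame_small [([617.0, 266.0, 133.0], 0.88), ([323.0, -96.0, 49.0], 0.87)]
frame_large [([541.0, 263.0, 124.0], 0.84), ([403.0, 30.0, -3.0], 0.47)]
stand [([578.0, 269.0, 3.0], 0.8)]
peg_tips [([519.0, 257.0, 184.0], 0.57)]
rack_small [([661.0, -181.0, 1.0], 0.58)]
rack_large [([472.0, -205.0, 1.0], 0.88), ([401.0, 31.0, -1.0], 0.67)]
rack_small_seat [([665.0, -179.0, 59.0], 0.8), ([645.0, 6.0, 4.0], 0.6)]
rack_large_seat [([473.0, -205.0, 70.0], 0.76), ([398.0, 32.0, -2.0], 0.65)]
bottle [([643.0, 6.0, 1.0], 0.72)]
ink_pot [([405.0, 31.0, -1.0], 0.85)]
block [([403.0, -425.0, -3.0], 0.94)]
tape [([384.0, 378.0, -1.0], 0.55)]
top [ 240.54259269  -41.69546915 1868.31564444] [ 0.15514611  0.0093816  -0.98784699] 511.4185579429108
frame_small [([615.0, 272.0, 130.0], 0.59), ([326.0, -94.0, 46.0], 0.42)]
frame_large [([541.0, 265.0, 122.0], 0.79)]
stand [([582.0, 269.0, -2.0], 0.57)]
peg_tips [([516.0, 262.0, 182.0], 0.73), ([542.0, 267.0, 118.0], 0.65)]
rack_small [([658.0, -180.
[... 312 characters left out ...]
373.0, 0.0], 0.95)]
{'time': 1.3, 'joints': array([ 9.98899143e-01,  2.20404625e-01,  1.52650389e+00, -3.04071178e-06,
        1.39472462e+00, -1.26093011e-01]), 'qd': array([-0.00023803, -0.00058092, -0.00122708,  0.00021452,  0.00091944,
       -0.00115969]), 'joint_torque': array([ 2.32710401e-03, -4.94563293e+01, -3.87713099e+01,  7.01351906e-02,
        4.69533890e-02, -4.43173963e-05]), 'position': array([269.48037867, 563.89971623, 230.53270866]), 'eef_rot': array([ 2.21060579e-01,  9.75260078e-01, -1.95369427e-05, -5.51643223e-06]), 'ft_force': array([ 0.66383705, -0.48117759, -0.15224916]), 'ft_torque': array([-0.02820451, -0.00805253, -0.03738054]), 'finger_gap': 87.04591097552034}
```

View pics/side0.png

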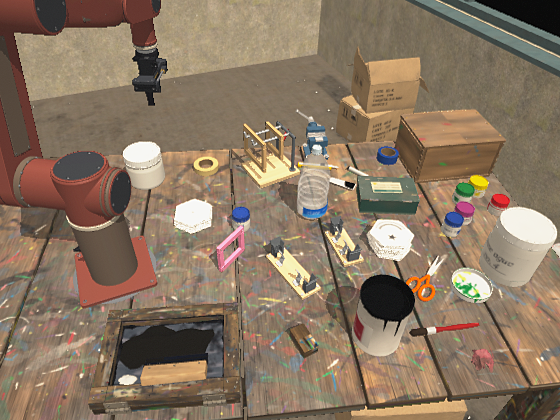

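View pics/top0.png

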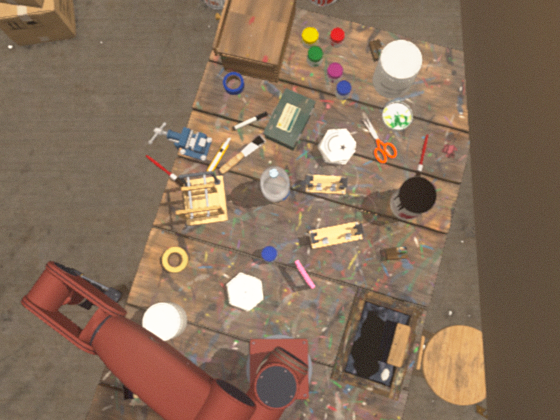

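The side picture shows the stand at (270,155) with both frames, the large rack at (291,268), the small rack at (342,242), the bottle at (312,190) and the pink decoy at (231,248). The top picture has +x up and +y to the left, with the stand at (203,200) and the racks at (335,235) and (326,185). The large frame hangs in front.

```bash
python3 - <<'E'
from h import *
def line(p):
    (vx,vy),(x,y)=np.split(cv2.fitLine(p.astype(np.float32),cv2.DIST_HUBER,0,.01,.01).ravel(),2)
    if vy<0:vx,vy=-vx,-vy
    s=(p-[x,y])@[vx,vy]; lo,hi=np.percentile(s,[1,99]); m=np.array([x,y])+(lo+hi)/2*np.array([vx,vy])
    return m.round(1),round(np.degrees(np.arctan2(-vx,vy)),2),round(hi-lo,1)
for cam in("side","top"):
    W=np.load(f"/tmp/{cam}0.npz")["W"];x,y,z=W[...,0],W[...,1],W[...,2]
    print(cam)
    for n,c in(("L",(541,264)),("S",(616,269))):
        for zl,zh in((172,190),(177,190)):
            m=(abs(x-c[0])<14)&(abs(y-c[1])<95)&(z>zl)&(z<zh)
            if m.sum()>5: print(n,m.sum(),line(W[m][:,:2]),"ztop",np.percentile(z[m],[50,90,98]).round(1))
    for n,c,w in(("RL",(472,-206),93),("RS",(662,-180),73)):
        m=(abs(x-c[0])<60)&(abs(y-c[1])<w+20)&(z>5)&(z<19)
        r=cv2.minAreaRect(W[m][:,:2].astype(np.float32));print(n,m.sum(),r, "z",np.median(z[m]))
        m=(abs(x-c[0])<60)&(abs(y-c[1])<w+20)&(z>25)&(z<75)
        print("  hi",m.sum(),line(W[m][:,:2]),z[m].max())
    m=(abs(x-645)<80)&(abs(y-6)<70)&(z>20);print("bottle",W[m].min(0),W[m].max(0))
    # anything tall between
    m=(x>350)&(x<750)&(y>-350)&(y<400)&(z>100)
    hh=W[m];print("tall cells",sorted({(int(a//40*40),int(b//40*40)) for a,b,_ in hh}))
E
```

```text
side
L 149 (array([537.8, 262. ]), np.float32(6.78), np.float64(147.7)) ztop [183.  186.1 187.4]
L 127 (array([538.5, 262.1]), np.float32(6.74), np.float64(148.4)) ztop [183.7 186.6 187.6]
S 109 (array([614.7, 267. ]), np.float32(7.99), np.float64(110.5)) ztop [182.5 186.  187.1]
S 88 (array([616.1, 266.9]), np.float32(8.54), np.float64(108.6)) ztop [183.4 186.1 187.3]
RL 941 ((474.950927734375, -205.9564208984375), (111.5907211303711, 219.3285369873047), 0.23736798763275146) z 12.778044097067934
  hi 404 (array([ 467.7, -210.1]), np.float32(9.45), np.float64(186.5)) 70.02265139044185
RS 570 ((659.5274047851562, -178.57540893554688), (180.46539306640625, 112.04640197753906), 88.5248794555664) z 12.987276821017765
  hi 372 (array([ 656.9, -177.6]), np.float32(-5.81), np.float64(147.1)) 70.97502118189837
bottle [591.63037245 -46.782733    20.19414342] [694.02507537  45.81468816 267.81997217]
tall cells [(320, -120), (320, -80), (360, -80), (480, 200), (480, 280), (520, 160), (520, 200), (520, 240), (520, 280), (520, 320), (560, -40), (560, 0), (560, 200), (560, 240), (560, 280), (600, 
[... 774 characters left out ...]
7590753155
RS 533 ((660.594482421875, -180.37985229492188), (185.357421875, 118.26123809814453), 89.43923950195312) z 10.882844569489281
  hi 172 (array([ 658.7, -180.1]), np.float32(-3.64), np.float64(145.6)) 73.534628662194
bottle [592.11135505 -43.17532279  20.63402526] [690.66648699  57.27179093 271.31053853]
tall cells [(320, -80), (360, -80), (480, 200), (480, 280), (520, 160), (520, 200), (520, 240), (520, 280), (520, 320), (560, -40), (560, 0), (560, 200), (560, 240), (560, 280), (600, -80), (600, -40), (600, 0), (600, 40), (600, 200), (600, 240), (600, 280), (600, 320), (640, -80), (640, -40), (640, 0), (640, 40), (640, 200), (640, 240), (640, 280), (640, 320), (680, -40), (680, 0)]
```

```bash
cat >> h.py <<'E'
def goto(x,y,z,ang):
    """units from the present pose to the target; ang = world angle of tool y (deg, mod 180)"""
    s=ctrl.state();R=Rn.from_quat(s["eef_rot"]).as_matrix();p=np.array(s["position"])
    a=np.degrees(np.arctan2(R[1,1],R[0,1]));dy=-(ang-a);dy=(dy+90)%180-90
    print("t",s["time"],"p",p.round(1),"yang",round(a,2),"gap",round(s["finger_gap"],1),"F",np.round(s["ft_force"],1),"tilt",np.degrees(np.arccos(-R[2,2])).round(2))
    print(" units",(R.T@(np.array([x,y,z])-p)/40).round(3),"yaw",round(dy/8,3), "dist",np.linalg.norm([x,y,z]-p).round(1))
E
python3 - <<'E'
from h import *
goto(539,262,270,7)
def fit(im,W,c,hw,hl):
    x,y,z=W[...,0],W[...,1],W[...,2]
    m=(abs(x-c[0])<60)&(abs(y-c[1])<hl+20)&(z>4)&(z<20)
    hsv=cv2.cvtColor(im,cv2.COLOR_RGB2HSV);m&=(hsv[...,1]>80)&(hsv[...,2]>150)
    _,lab,st,_=cv2.connectedComponentsWithStats(m.astype(np.uint8));
    k=[i for i in range(1,len(st)) if st[i,4]>15]
    m=np.isin(lab,k);return m.sum(),cv2.minAreaRect(W[m][:,:2].astype(np.float32))
for cam in("side","top"):
    f=np.load(f"/tmp/{cam}0.npz")
    print(cam,fit(f["im"],f["W"],(472,-206),33,93),fit(f["im"],f["W"],(660,-180),33,73))
im=np.load("/tmp/side0.npz")["im"];save("crop1.png",cv2.resize(im[200:310,230:380],None,fx=5,fy=5,interpolation=cv2.INTER_CUBIC))
E
```

```text
t 1.3 p [269.5 563.9 230.5] yang 64.46 gap 87.0 F [ 0.7 -0.5 -0.2] tilt 0.0
 units [-9.334 -3.905 -0.987] yaw 7.182 dist 406.6
side (np.int64(176), ((468.994140625, -210.84039306640625), (67.33818054199219, 189.00547790527344), 13.440914154052734)) (np.int64(294), ((662.0048828125, -180.28567504882812), (146.36891174316406, 65.33914184570312), 86.23799896240234))
top (np.int64(486), ((473.1751403808594, -217.57373046875), (74.42359924316406, 174.36886596679688), 9.960001945495605)) (np.int64(381), ((662.6917114257812, -177.89242553710938), (148.6107177734375, 74.16423034667969), 86.50333404541016))
```

View pics/crop1.png

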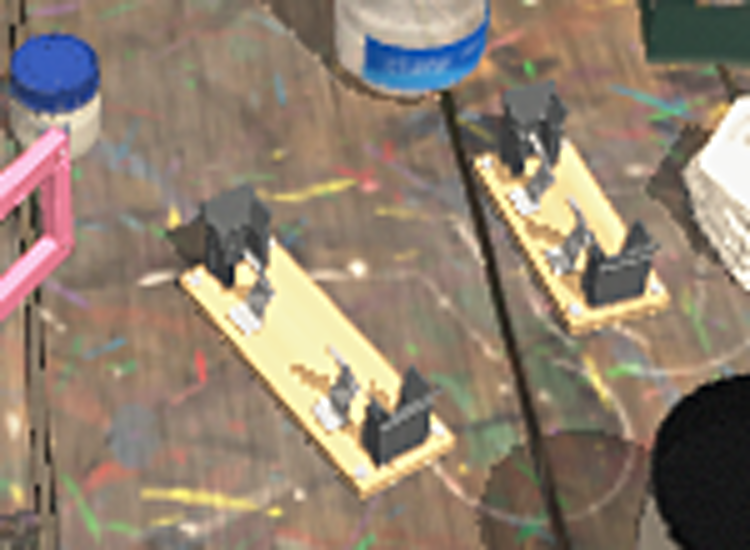

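The crop shows the large board with corners near (180,278), (365,485), (453,438) and (270,238), and the small board near (477,158), (577,322), (667,297) and (568,140). Clips sit on the -x side of each, and the channels stand at the ends. I'll intersect the corners with z=12 and head for the large frame.

```bash
python3 - <<'E'
from h import *
c=calibration("side");R=np.array(c["R"]);t=np.array(c["t"]);o=-R.T@t
for P in ([(180,278),(365,485),(453,438),(270,238)],[(477,158),(577,322),(667,297),(568,140)]):
    Q=[]
    for u,v in P:
        u,v=u/5+230-.4,v/5+200-.4
        d=R.T@[(u-c["cx"])/c["fx"],(v-c["cy"])/c["fy"],1];Q.append((o+d*(12-o[2])/d[2])[:2])
    Q=np.array(Q);print(Q.round(1).tolist(),"c",Q.mean(0).round(1));
    for a,b in((0,1),(3,2),(0,3),(1,2)):
        e=Q[a]-Q[b];print(np.linalg.norm(e).round(1),np.degrees(np.arctan2(-e[0],e[1])).round(1))
E
python3 -m inch '[[-0.5,-0.2,-1,1,60],[-1.5,-0.6,-1.5,2,60],[-2.6,-1.1,-1.5,3,60],[-3.7,-1.5,-1.5,4,60],[-4.8,-1.9,-1.5,5,60]]' 20
python3 -m inch '[[-1,-0.5,0.1,1,60],[-2,-1,0.2,2,60],[-3,-1.4,0.3,2.18,60],[-4,-1.8,0.4,2.18,60],[-4.5,-2,0.5,2.18,60]]'
python3 -c "
from h import *
goto(539,262,270,7)"
```

```text
[[425.1, -123.5], [461.7, -303.2], [521.7, -293.5], [488.6, -114.6]] c [ 474.3 -208.7]
183.4 11.5
181.9 10.5
64.1 98.0
60.8 99.2
[[639.5, -102.2], [629.6, -246.2], [689.8, -250.0], [701.9, -110.2]] c [ 665.2 -177.2]
144.4 -3.9
140.3 -4.9
62.9 82.6
60.2 86.3
time: 1.8
position: [410.9, 411.3, 291.1]
eef_rot: [0.543, 0.839, 0.001, 0.0]
ft_force: [0.1, 0.1, 0.8]
finger_gap: 61.5
time: 2.3
position: [411.6, 212.9, 270.5]
eef_rot: [0.663, 0.748, -0.0, 0.0]
ft_force: [0.6, -0.3, 0.1]
finger_gap: 59.8
t 2.3 p [411.6 212.9 270.5] yang 6.91 gap 59.8 F [ 0.6 -0.3  0.1] tilt 0.06
 units [0.836 3.309 0.015] yaw -0.011 dist 136.5
```

```bash
python3 -m inch '[[0.3,1,0,0,60],[0.6,2,0,0,60],[0.85,3.1,0,0,60],[0.85,3.32,0,0,60],[0.85,3.32,0,0,60]]' 20
python3 -m inch '[[0,0,0.7,0,60],[0,0,1.4,0,60],[0,0,2.1,0,60],[0,0,2.6,0,60],[0,0,2.68,0,60]]'
python3 -m inch '[[0,0,0,0,40],[0,0,0,0,20],[0,0,0,0,5],[0,0,0,0,5],[0,0,0,0,5]]' 30
python3 - <<'E'
from h import *
goto(539,262,163,7)
im,d,W=cloud("side");save("grip1.png",cv2.resize(im[90:210,200:340],None,fx=5,fy=5,interpolation=cv2.INTER_CUBIC))
E
```

```text
time: 2.8
position: [539.9, 265.4, 269.4]
eef_rot: [0.663, 0.749, -0.001, -0.0]
ft_force: [-0.6, -0.8, 0.2]
finger_gap: 60.0
time: 3.3
position: [536.2, 264.7, 160.8]
eef_rot: [0.662, 0.749, -0.002, -0.001]
ft_force: [0.1, -1.2, -0.3]
finger_gap: 60.1
time: 3.8
position: [539.7, 265.7, 164.1]
eef_rot: [0.662, 0.749, 0.001, 0.0]
ft_force: [1.2, -0.3, -0.6]
finger_gap: 27.9
t 3.8 p [539.7 265.7 164.1] yang 7.02 gap 27.9 F [ 1.2 -0.3 -0.6] tilt 0.07
 units [-0.089 -0.028  0.028] yaw 0.002 dist 3.9
```

View pics/grip1.png

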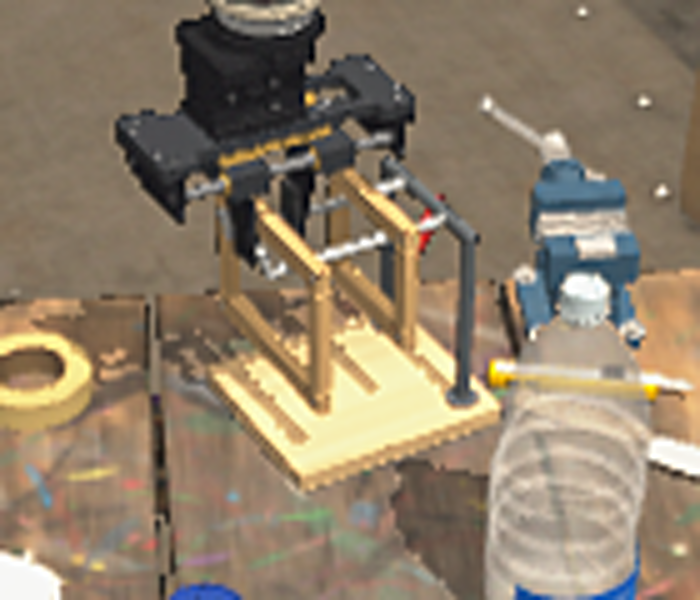

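The picture shows the fingers straddling the front (large) frame's top rail at crop (265,220), between the pegs and still closing.

```bash
python3 -m inch '[[0,0,0,0,5],[0,0,0,0,5],[0,0,0,0,5],[0,0,0,0,5],[0,0,0,0,5]]' 30
python3 -m inch '[[0,0,-0.2,0,5],[0,0,-0.4,0,5],[0,0,-0.6,0,5],[0,0,-0.8,0,5],[0,0,-1,0,5]]'
python3 -m inch '[[0,0,0,0,5],[0,-0.5,0,0,5],[0,-1,0,0,5],[0,-1.5,0,0,5],[0,-2.1,0,0,5]]'
python3 -c "
from h import *
goto(450,200,230,7)"
```

```text
time: 4.35
position: [539.5, 265.6, 163.5]
eef_rot: [0.663, 0.749, 0.0, 0.0]
ft_force: [1.3, -0.6, 0.9]
finger_gap: 12.0
time: 4.85
position: [539.4, 265.6, 204.3]
eef_rot: [0.663, 0.749, 0.0, 0.0]
ft_force: [-0.2, 0.3, -1.1]
finger_gap: 11.6
time: 5.35
position: [455.3, 255.1, 203.1]
eef_rot: [0.663, 0.749, -0.0, -0.0]
ft_force: [0.5, 0.6, -0.9]
finger_gap: 12.0
t 5.35 p [455.3 255.1 203.1] yang 7.0 gap 12.0 F [ 0.5  0.6 -0.9] tilt 0.01
 units [-1.351 -0.298 -0.673] yaw 0.0 dist 61.5
```

```bash
python3 -m inch '[[-0.6,-0.05,-0.4,0,5],[-1.7,-0.15,-0.5,0,5],[-2.9,-0.25,-0.5,0,5],[-4,-0.35,-0.5,0,5],[-5,-0.45,-0.5,0,5]]'
python3 -m inch '[[-1.2,-0.1,0,-0.2,5],[-2.4,-0.2,0,-0.4,5],[-3.6,-0.3,0,-0.5,5],[-4.8,-0.4,0,-0.5,5],[-5.8,-0.5,0,-0.5,5]]'
python3 -m inch '[[-0.4,-0.03,0,0,5],[-0.74,-0.06,0,0,5],[-0.74,-0.06,0,0,5],[-0.74,-0.06,0,0,5],[-0.74,-0.06,0,0,5]]'
cat >> h.py <<'E'
def model(cam,pts):
    c=calibration(cam);q=np.asarray(pts,float)@np.array(c["R"]).T+np.array(c["t"])
    return np.stack([c["fx"]*q[:,0]/q[:,2]+c["cx"],c["fy"]*q[:,1]/q[:,2]+c["cy"]],1)
def place(pts,c,ang):
    a=np.radians(ang);M=np.array([[np.cos(a),-np.sin(a),0],[np.sin(a),np.cos(a),0],[0,0,1]])
    return np.asarray(pts,float)@M.T+np.r_[c,0]
def overlay(big,cam,box,pts,f,col,closed=True):
    uv=(model(cam,pts)-[box[0],box[1]]+.5)*f-.5
    cv2.polylines(big,[np.round(uv*8).astype(int)],closed,col,1,cv2.LINE_AA,3)
E
python3 - <<'E'
from h import *
goto(471.5,-208,220,11)
out=[]
for cam in("side","top"):
    im,d,W=cloud(cam);np.savez(f"/tmp/{cam}1.npz",im=im,W=W)
    x,y,z=W[...,0],W[...,1],W[...,2]
    u,v=model(cam,[[470,-208,80]])[0];w=50
    b=(int(u)-w,int(v)-w);f=4
    big=cv2.resize(im[b[1]:b[1]+2*w,b[0]:b[0]+2*w],None,fx=f,fy=f,interpolation=cv2.INTER_CUBIC)
    B=np.array([[-33,-93,12],[33,-93,12],[33,93,12],[-33,93,12]])
    overlay(big,cam,b,place(B,(471.5,-208),11),f,(255,0,0))
    out.append(big)
    s=ctrl.state();p=s["position"]
    m=(abs(x-p[0])<25)&(abs(y-p[1])<90)&(z>105)&(z<235)
    print(cam,m.sum(),W[m].min(0).round(1),W[m].max(0).round(1),)
    print(" seat",[(np.round(r["centre"],1).tolist(),round(r["confidence"],2)) for r in spotter.landmark_of(cam,"rack_large_seat")],
     [(np.round(r["centre"],1).tolist(),round(r["confidence"],2)) for r in spotter.landmark_of(cam,"frame_large")])
save("over1.png",*out)
E
```

```text
time: 5.85
position: [462.2, 52.8, 223.4]
eef_rot: [0.662, 0.749, 0.0, 0.0]
ft_force: [0.8, 0.3, 0.3]
finger_gap: 11.6
time: 6.35
position: [470.6, -180.6, 223.4]
eef_rot: [0.636, 0.771, -0.0, 0.0]
ft_force: [0.6, 0.8, -0.7]
finger_gap: 11.4
time: 6.85
position: [474.4, -206.1, 223.2]
eef_rot: [0.635, 0.772, 0.0, -0.0]
ft_force: [0.2, -0.1, -0.4]
finger_gap: 11.8
t 6.85 p [ 474.4 -206.1  223.2] yang 11.12 gap 11.8 F [ 0.2 -0.1 -0.4] tilt 0.04
 units [-0.031 -0.081  0.081] yaw 0.014 dist 4.7
side 610 [ 453.8 -282.6  121.8] [ 496.6 -133.6  235. ]
 seat [([470.7, -207.1, 69.7], 0.94)] [([471.6, -207.6, 185.6], 0.79)]
top 53 [ 454.6 -187.8  124.2] [ 472.2 -137.   234.7]
 seat [([469.2, -208.3, 71.5], 0.48)] [([476.9, -205.7, 180.6], 0.68), ([471.8, -210.9, 73.5], 0.42), ([381.6, 374.1, 0.2], 0.17)]
```

View pics/over1.png

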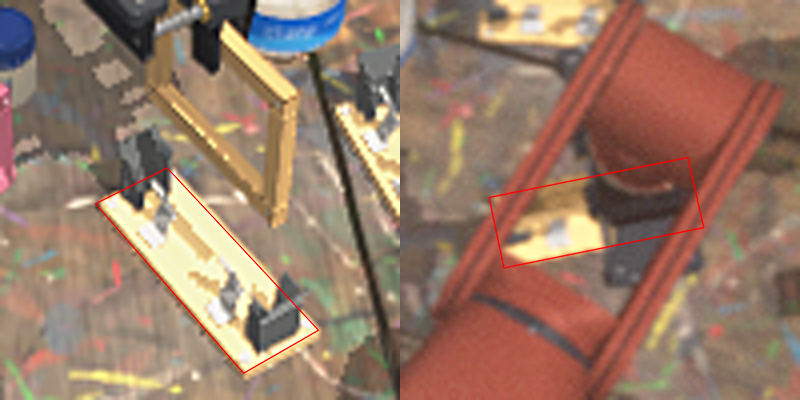

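The overlay of my rack estimate matches the board in the side view, with corners at crop (97,203), (245,373) and (318,330). The frame hangs above it, about 3 mm too far in +x. I'll lower it to just above the channel mouths and compare there.

```bash
python3 -m inch '[[-0.02,-0.1,0.3,0,5],[-0.02,-0.1,0.6,0,5],[-0.02,-0.1,0.9,0,5],[-0.02,-0.1,1.2,0,5],[-0.02,-0.1,1.2,0,5]]'
cat >> h.py <<'E'
def framepts(W,c,ang,zl,zh,hw,tol=14):
    a=np.radians(ang);D=W[...,:2]-np.asarray(c)
    X=D@[np.cos(a),np.sin(a)];Y=D@[-np.sin(a),np.cos(a)]
    m=(abs(X)<tol)&(abs(Y)<hw)&(W[...,2]>zl)&(W[...,2]<zh)
    return X[m],Y[m],W[...,2][m],m
E
python3 - <<'E'
from h import *
goto(470.5,-206,175,11)
s=ctrl.state();p=np.array(s["position"])
im,d,W=cloud("side")
bot=p[2]-100.5
u,v=model("side",[[470,-208,60]])[0];w=50;h=40
b=(int(u)-w,int(v)-h);f=8
big=cv2.resize(im[b[1]:b[1]+2*h-5,b[0]:b[0]+2*w],None,fx=f,fy=f,interpolation=cv2.INTER_CUBIC)
B=np.array([[-33,-93,12],[33,-93,12],[33,93,12],[-33,93,12]])
overlay(big,"side",b,place(B,(471,-208),11),f,(255,0,0))
for y0 in(-80,80):
  overlay(big,"side",b,place([[-7.8,y0,60],[7.8,y0,60]],(471,-208),11),f,(255,0,255))
c=p[:2]+[0.35,-2]
F=lambda z:[[-6,-75,z],[6,-75,z],[6,75,z],[-6,75,z]]
overlay(big,"side",b,place(F(bot),c,11.1),f,(0,255,0))
save("over2.png",big)
X,Y,Z,m=framepts(W,p[:2],11.1,bot+3,bot+110,85)
print("front face X:",np.median(X[(abs(Y)>30)]).round(1),"Y ext",np.percentile(Y,[.5,99.5]).round(1),Z.min())
E
```

```text
time: 7.65
position: [469.0, -208.3, 172.4]
eef_rot: [0.636, 0.772, -0.0, -0.002]
ft_force: [-0.4, 0.0, -0.6]
finger_gap: 11.6
t 7.65 p [ 469.  -208.3  172.4] yang 11.01 gap 11.6 F [-0.4  0.  -0.6] tilt 0.28
 units [ 0.049  0.048 -0.066] yaw 0.001 dist 3.8
front face X: -4.2 Y ext [-76.7  70.1] 75.17989522011804
```

View pics/over2.png

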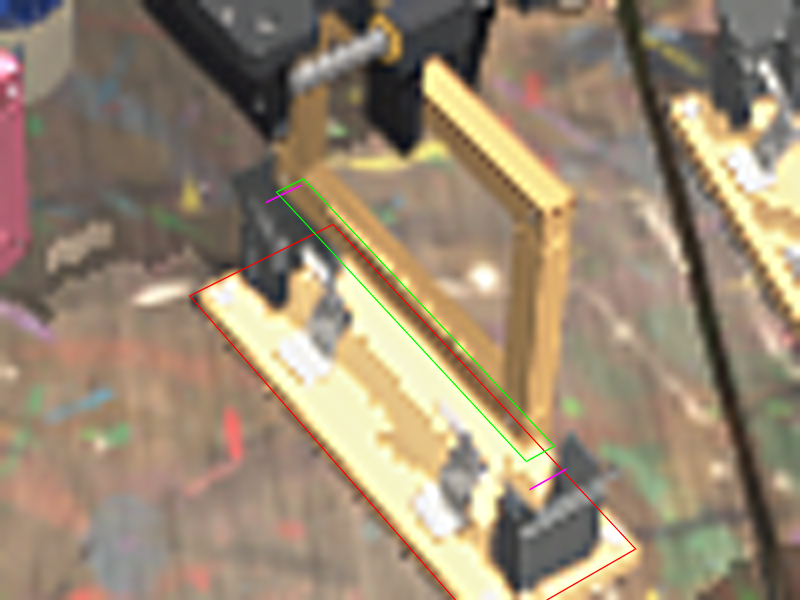

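The green box (predicted frame bottom) and the red box (rack) both agree with the picture to about 1 px. Now I insert in stages, watching the force.

```bash
python3 -m inch '[[0.03,0,0.2,0,5],[0.03,0,0.4,0,5],[0.03,0,0.6,0,5],[0.03,0,0.75,0,5],[0.03,0,0.75,0,5]]' 50
python3 -c "
from h import *
goto(470.6,-206.4,145,11)"
```

```text
time: 8.2
position: [470.3, -207.8, 144.5]
eef_rot: [0.636, 0.772, 0.0, -0.0]
ft_force: [1.9, 0.7, -1.4]
finger_gap: 11.5
t 8.2 p [ 470.3 -207.8  144.5] yang 11.01 gap 11.5 F [ 1.9  0.7 -1.4] tilt 0.03
 units [ 0.033  0.013 -0.012] yaw 0.001 dist 1.5
```

```bash
python3 -m inch '[[0,0,0.12,0,5],[0,0,0.24,0,5],[0,0,0.36,0,5],[0,0,0.45,0,5],[0,0,0.45,0,5]]'
python3 -m inch '[[0,0,0.08,0,5],[0,0,0.16,0,5],[0,0,0.24,0,5],[0,0,0.32,0,5],[0,0,0.36,0,5]]'
python3 -c "
from h import *
goto(470.6,-206.4,112.5,11)"
```

```text
time: 8.7
position: [470.3, -207.9, 126.7]
eef_rot: [0.636, 0.772, 0.0, -0.0]
ft_force: [4.4, 0.6, -2.5]
finger_gap: 11.2
time: 9.2
position: [469.9, -207.5, 112.6]
eef_rot: [0.636, 0.772, 0.0, -0.001]
ft_force: [2.5, 5.1, 9.9]
finger_gap: 11.5
t 9.2 p [ 469.9 -207.5  112.6] yang 10.99 gap 11.5 F [2.5 5.1 9.9] tilt 0.09
 units [0.025 0.023 0.002] yaw -0.001 dist 1.4
```

```bash
python3 -m inch '[[0,0,0.05,0,5],[0,0,0.1,0,5],[0,0,0.1,0,5],[0,0,0.1,0,5],[0,0,0.1,0,5]]'
python3 -m inch '[[0,0,0.05,0,5],[0,0,0.05,0,5],[0,0,0.05,0,5],[0,0,0.05,0,5],[0,0,0.05,0,5]]'
python3 - <<'E'
from h import *
im,d,W=cloud("side")
u,v=model("side",[[470,-208,60]])[0];b=(int(u)-50,int(v)-40)
save("seat1.png",cv2.resize(im[b[1]:b[1]+75,b[0]:b[0]+100],None,fx=8,fy=8,interpolation=cv2.INTER_CUBIC))
c=np.array([470.6,-208])
X,Y,Z,m=framepts(W,c,11,60,150,80)
for lo,hi in((-74,-35),(35,74)):
    k=(Y>lo)&(Y<hi);print("top z",np.percentile(Z[k],[90,97,99]).round(1),k.sum())
E
```

```text
time: 9.7
position: [471.2, -207.2, 112.4]
eef_rot: [0.636, 0.772, 0.001, 0.0]
ft_force: [-3.5, 10.9, 25.2]
finger_gap: 11.4
time: 10.2
position: [472.2, -207.2, 112.3]
eef_rot: [0.636, 0.772, 0.001, 0.001]
ft_force: [-4.6, 14.1, 36.8]
finger_gap: 11.1
top z [133.5 135.  135.8] 159
top z [117.3 117.6 117.7] 17
```

View pics/seat1.png

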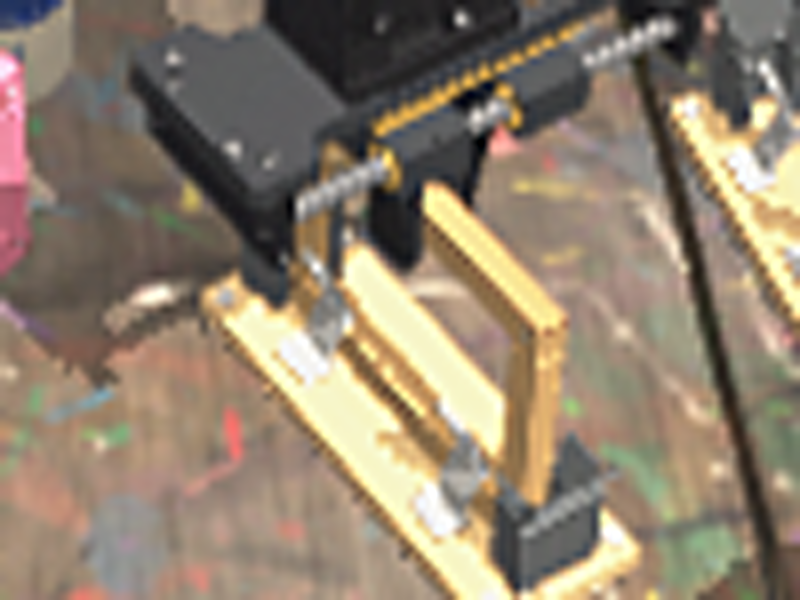

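The frame is on the slot floor, held at z=112.3 against a predicted 112.5 with about 37 N of push. The rail has passed both clips at (325,320) and (462,470). I'll release and leave.

```bash
python3 -m inch '[[0,0,-0.1,0,5],[0,0,-0.15,0,40],[0,0,-0.15,0,40],[0,0,-0.15,0,40],[0,0,-0.15,0,40]]' 30
python3 -m inch '[[0,0,-0.3,0,40],[0,0,-0.9,0,40],[0,0,-1.8,0,40],[0,0,-2.8,0,40],[0,0,-3.6,0,40]]'
python3 - <<'E'
from h import *
goto(500,200,250,7)
im,d,W=cloud("side")
X,Y,Z,m=framepts(W,(470.6,-208),11,60,150,80)
for lo,hi in((-74,-35),(-20,20),(35,74)):
    k=(Y>lo)&(Y<hi);print("top z",np.percentile(Z[k],[90,97,99]).round(1),k.sum())
print([(np.round(r["centre"],1).tolist(),round(r["confidence"],2)) for r in spotter.landmark_of("side","frame_large")],[(np.round(r["centre"],1).tolist(),round(r["confidence"],2)) for r in spotter.landmark_of("side","frame_small")])
E
```

```text
time: 10.75
position: [469.5, -207.9, 112.0]
eef_rot: [0.636, 0.772, -0.0, -0.001]
ft_force: [-0.2, 0.5, 0.4]
finger_gap: 35.1
time: 11.25
position: [470.5, -208.3, 260.1]
eef_rot: [0.636, 0.772, 0.0, 0.001]
ft_force: [0.6, 0.1, 1.1]
finger_gap: 39.7
t 11.25 p [ 470.5 -208.3  260.1] yang 11.01 gap 39.7 F [0.6 0.1 1.1] tilt 0.11
 units [9.878 2.673 0.241] yaw 0.502 dist 409.4
top z [133.9 135.  135.8] 148
top z [134.7 135.7 136.3] 82
top z [133.4 134.8 135.3] 145
[([471.2, -210.8, 74.2], 0.93)] [([322.5, -95.6, 46.9], 0.91), ([406.4, -424.5, -4.5], 0.6), ([618.0, 270.4, 134.0], 0.53)]
```

```bash
python3 -m inch '[[1,0.2,0,0.3,40],[2.2,0.5,0,0.5,40],[3.4,0.8,0,0.5,40],[4.6,1.1,0,0.5,40],[5.8,1.4,0,0.5,40]]'
python3 -m inch '[[1.1,0.4,0,0,40],[2.1,0.9,0,0,40],[3.1,1.6,0,0,40],[4,2.4,0,0,40],[4.6,3.2,0,0,40]]'
python3 - <<'E'
from h import *
goto(616.3,266.5,215,7)
E
```

```text
time: 11.9
position: [479.9, 32.2, 255.9]
eef_rot: [0.663, 0.749, -0.001, -0.001]
ft_force: [1.2, -0.4, 0.0]
finger_gap: 40.0
time: 12.4
position: [585.1, 231.5, 255.5]
eef_rot: [0.662, 0.75, -0.001, -0.001]
ft_force: [-0.0, -1.2, 0.9]
finger_gap: 39.8
t 12.4 p [585.1 231.5 255.5] yang 7.14 gap 39.8 F [-0.  -1.2  0.9] tilt 0.13
 units [0.771 0.886 1.011] yaw 0.018 dist 62.0
```

```bash
python3 -m inch '[[0.5,0.5,0,0,40],[0.85,0.88,0,0,40],[0.85,0.88,0.2,0,40],[0.85,0.88,0.5,0,40],[0.85,0.88,0.9,0,40]]'
python3 - <<'E'
from h import *
goto(615.5,269.5,163.5,7)
im,d,W=cloud("side");save("grip2.png",cv2.resize(im[90:200,210:340],None,fx=5,fy=5,interpolation=cv2.INTER_CUBIC))
E
```

```text
time: 12.9
position: [615.6, 265.8, 219.5]
eef_rot: [0.663, 0.749, -0.001, -0.0]
ft_force: [-0.7, -0.5, 0.5]
finger_gap: 40.0
t 12.9 p [615.6 265.8 219.5] yang 6.99 gap 40.0 F [-0.7 -0.5  0.5] tilt 0.06
 units [0.093 0.011 1.4  ] yaw -0.001 dist 56.1
```

View pics/grip2.png

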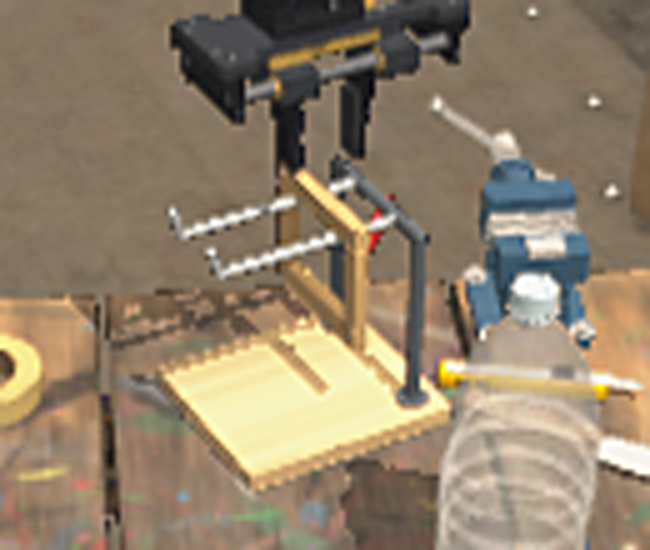

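The small frame hangs at crop (330,210), with the fingers at (290,140) and (352,130) either side of its top rail. I descend and grip.

```bash
python3 -m inch '[[0.08,0,0.4,0,40],[0.08,0,0.8,0,40],[0.08,0,1.2,0,40],[0.08,0,1.4,0,40],[0.08,0,1.4,0,40]]'
python3 -m inch '[[0,0,0,0,5],[0,0,0,0,5],[0,0,0,0,5],[0,0,0,0,5],[0,0,0,0,5]]' 30
python3 -m inch '[[0,0,0,0,5],[0,0,0,0,5],[0,0,0,0,5],[0,0,0,0,5],[0,0,0,0,5]]' 40
python3 -c "
from h import *
goto(615.5,269.5,163.5,7)"
```

```text
time: 13.45
position: [614.7, 269.4, 162.5]
eef_rot: [0.663, 0.749, -0.002, -0.001]
ft_force: [0.5, -0.1, -0.1]
finger_gap: 40.0
time: 13.95
position: [616.3, 270.0, 165.7]
eef_rot: [0.662, 0.749, 0.001, 0.0]
ft_force: [0.0, -0.2, 1.2]
finger_gap: 11.9
time: 14.45
position: [616.3, 270.0, 165.6]
eef_rot: [0.662, 0.749, 0.0, 0.0]
ft_force: [2.0, -0.5, 5.0]
finger_gap: 11.4
t 14.45 p [616.3 270.  165.6] yang 7.02 gap 11.4 F [ 2.  -0.5  5. ] tilt 0.07
 units [-0.011 -0.021  0.051] yaw 0.002 dist 2.3
```

```bash
python3 -m inch '[[0,0,-0.2,0,5],[0,0,-0.4,0,5],[0,0,-0.6,0,5],[0,0,-0.8,0,5],[0,0,-0.92,0,5]]'
python3 -m inch '[[0,-0.4,0,0,5],[0,-1,0,0,5],[0,-1.7,0,0,5],[0,-2.4,0,0,5],[0,-3,0,0,5]]'
python3 -m inch '[[0,-0.6,0,0,5],[0,-0.9,0,0,5],[0,-0.9,-0.3,0,5],[0,-0.9,-1,0,5],[0,-0.9,-1.6,0,5]]'
python3 -c "
from h import *
goto(500,-100,265,7)"
```

```text
time: 14.95
position: [616.3, 270.0, 203.1]
eef_rot: [0.663, 0.749, 0.001, 0.0]
ft_force: [0.0, -0.3, -0.4]
finger_gap: 11.4
time: 15.45
position: [495.4, 255.1, 201.9]
eef_rot: [0.662, 0.749, -0.0, -0.0]
ft_force: [0.4, 0.3, 0.0]
finger_gap: 11.3
time: 15.95
position: [462.2, 250.9, 267.9]
eef_rot: [0.663, 0.749, 0.001, 0.0]
ft_force: [0.7, 0.3, -0.4]
finger_gap: 11.7
t 15.95 p [462.2 250.9 267.9] yang 7.0 gap 11.7 F [ 0.7  0.3 -0.4] tilt 0.09
 units [-8.823 -0.132  0.071] yaw 0.0 dist 353.0
```

```bash
python3 -m inch '[[-0.8,0,0,0,5],[-1.9,0,0,0,5],[-3,0,0,0,5],[-4.1,-0.1,0,0,5],[-5.2,-0.1,0,0,5]]'
python3 -m inch '[[-1.1,-0.1,0,0,5],[-2.2,-0.1,0,0,5],[-3.2,-0.1,0,0,5],[-4.1,-0.1,0,0,5],[-4.4,-0.1,0,0,5]]'
python3 -m inch '[[-0.6,0.6,0,0.3,5],[-1.1,1.6,0,0.7,5],[-1.5,2.6,0,1.2,5],[-1.7,3.6,0,1.44,5],[-1.7,3.9,0,1.44,5]]'
python3 -m inch '[[0,0,0.3,0,5],[0,0,0.7,0,5],[0,0,1.1,0,5],[0,0,1.2,0,5],[0,0,1.2,0,5]]'
python3 - <<'E'
from h import *
goto(663,-179,165,-4.5)
s=ctrl.state();p=np.array(s["position"]);bot=p[2]-82.6
for cam in("side","top"):
    im,d,W=cloud(cam)
    print(cam,[(l,np.round(r["centre"],1).tolist(),round(r["confidence"],2)) for l in("rack_small_seat","frame_small","rack_small") for r in spotter.landmark_of(cam,l)])
    if cam=="top":continue
    u,v=model("side",[[663,-179,95]])[0];w=50;h=40
    b=(int(u)-w,int(v)-h+2);f=8
    big=cv2.resize(im[b[1]:b[1]+75,b[0]:b[0]+100],None,fx=f,fy=f,interpolation=cv2.INTER_CUBIC)
    B=np.array([[-33,-73,12],[33,-73,12],[33,73,12],[-33,73,12]])
    overlay(big,"side",b,place(B,(663,-179),-4.5),f,(255,0,0))
    F=[[-6,-55,bot],[6,-55,bot],[6,55,bot],[-6,55,bot]]
    overlay(big,"side",b,place(F,p[:2],-4.5),f,(0,255,0))
    save("over3.png",big)
    X,Y,Z,m=framepts(W,p[:2],-4.5,bot+3,bot+98,80)
    print("front X",np.median(X[abs(Y)>25]).round(1),"Y ext",np.percentile(Y,[.5,99.5]).round(1),Z.min())
E
```

```text
time: 16.45
position: [483.6, 41.9, 267.4]
eef_rot: [0.662, 0.749, 0.001, 0.001]
ft_force: [1.7, -0.1, -0.9]
finger_gap: 11.4
time: 16.95
position: [501.2, -135.4, 267.1]
eef_rot: [0.664, 0.748, -0.0, 0.001]
ft_force: [-0.1, 0.5, 0.2]
finger_gap: 11.9
time: 17.45
position: [666.6, -180.0, 264.7]
eef_rot: [0.735, 0.678, 0.0, 0.0]
ft_force: [-0.5, 0.3, 0.0]
finger_gap: 11.2
time: 17.95
position: [661.7, -179.4, 216.1]
eef_rot: [0.734, 0.679, -0.001, -0.001]
ft_force: [-0.2, -0.2, -0.4]
finger_gap: 11.8
t 17.95 p [ 661.7 -179.4  216.1] yang -4.52 gap 11.8 F [-0.2 -0.2 -0.4] tilt 0.17
 units [0.01  0.035 1.277] yaw -0.002 dist 51.1
side [('rack_small_seat', [663.9, -181.5, 58.1], 0.83), ('rack_small_seat', [644.5, 4.7, 0.8], 0.61), ('frame_small', [662.6, -181.7, 183.2], 0.72), ('frame_small', [320.9, -97.1, 50.2], 0.69), ('rack_small', [659.4, -180.2, -1.5], 0.64), ('rack_small', [667.6, -174.7, 57.8], 0.37)]
front X -5.0 Y ext [-57.6  54.4] 136.71662502377484
top [('rack_small_seat', [664.0, -179.5, 60.7], 0.61), ('rack_small_seat', [659.1, -179.8, -1.9], 0.53), ('rack_small_seat', [660.6, -175.4, 184.9], 0.36), ('frame_small', [660.1, -178.7, 183.7], 0.53), ('rack_small', [659.2, -178.5, -1.4], 0.65)]
```

View pics/over3.png

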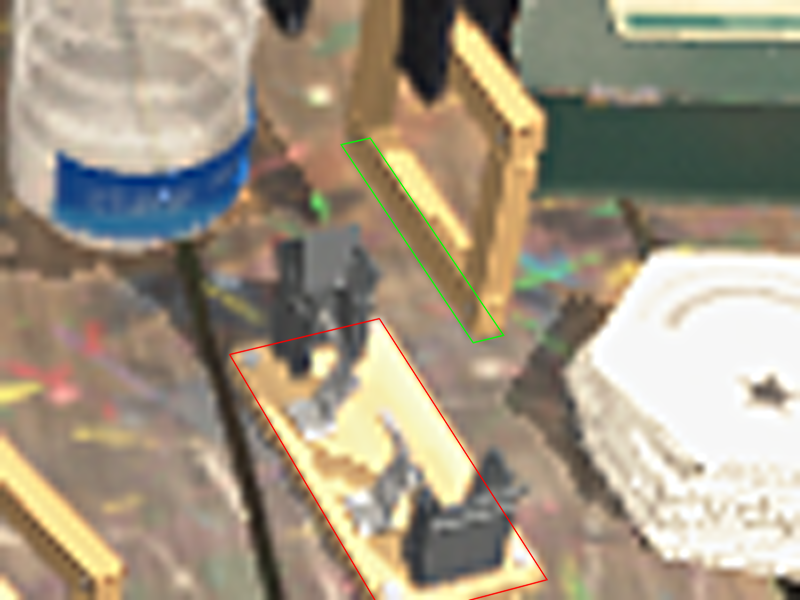

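The small frame is above the rack: the green box matches its bottom at (345,140)–(500,335), and the red rack box matches the board. I descend to just above the mouths and let it settle.

```bash
python3 -m inch '[[0,0,0.4,0,5],[0,0,0.8,0,5],[0,0,1.2,0,5],[0,0,1.45,0,5],[0,0,1.45,0,5]]' 50
python3 -m inch '[[0,0,0,0,5],[0,0,0,0,5],[0,0,0,0,5],[0,0,0,0,5],[0,0,0,0,5]]' 50
python3 - <<'E'
from h import *
goto(663,-179,158,-4.5)
s=ctrl.state();p=np.array(s["position"]);bot=p[2]-82.6
im,d,W=cloud("side")
u,v=model("side",[[663,-179,60]])[0];w=40;h=35
b=(int(u)-w,int(v)-h);f=9
big=cv2.resize(im[b[1]:b[1]+2*h-5,b[0]:b[0]+2*w],None,fx=f,fy=f,interpolation=cv2.INTER_CUBIC)
overlay(big,"side",b,place([[-7.8,-60,48],[7.8,-60,48],[7.8,60,48],[-7.8,60,48]],(663,-179),-4.5),f,(255,0,255))
save("over4.png",big)
E
```

```text
time: 18.85
position: [661.4, -179.0, 156.0]
eef_rot: [0.734, 0.679, -0.001, -0.002]
ft_force: [0.0, -0.3, -1.1]
finger_gap: 11.6
time: 19.35
position: [663.4, -179.8, 160.3]
eef_rot: [0.734, 0.679, 0.0, 0.0]
ft_force: [0.2, 0.5, -1.1]
finger_gap: 11.5
t 19.35 p [ 663.4 -179.8  160.3] yang -4.5 gap 11.5 F [ 0.2  0.5 -1.1] tilt 0.05
 units [ 0.019 -0.011  0.057] yaw -0.0 dist 2.5
```

View pics/over4.png

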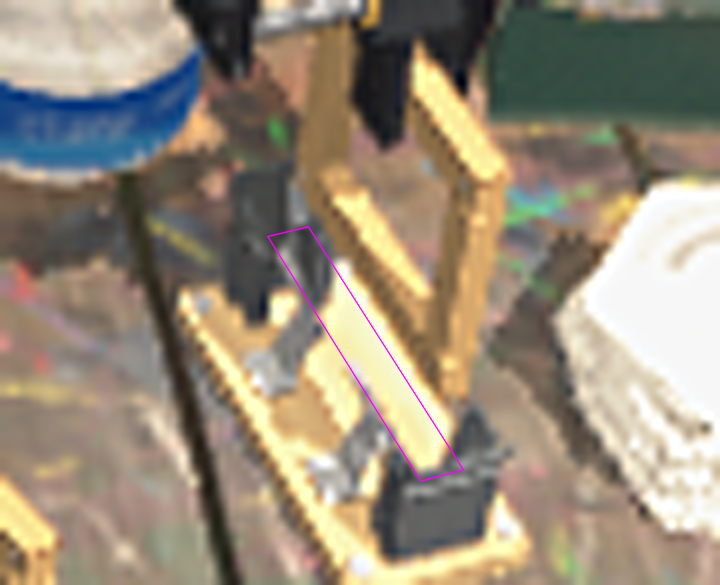

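The slot outline runs between the channels at (290,235) and (440,475), and the frame hangs straight above it. I insert in stages.

```bash
python3 -m inch '[[0,0,0.2,0,5],[0,0,0.4,0,5],[0,0,0.6,0,5],[0,0,0.8,0,5],[0,0,0.85,0,5]]'
python3 -m inch '[[0,0,0.1,0,5],[0,0,0.2,0,5],[0,0,0.3,0,5],[0,0,0.36,0,5],[0,0,0.36,0,5]]'
```

```text
time: 19.9
position: [663.0, -179.5, 124.3]
eef_rot: [0.734, 0.679, -0.0, -0.0]
ft_force: [1.6, -0.1, 0.9]
finger_gap: 11.2
time: 20.4
position: [663.5, -179.7, 111.2]
eef_rot: [0.734, 0.679, 0.0, 0.0]
ft_force: [2.6, -1.4, -0.0]
finger_gap: 11.7
```

```bash
python3 -m inch '[[0,0,0.1,0,5],[0,0,0.2,0,5],[0,0,0.3,0,5],[0,0,0.4,0,5],[0,0,0.46,0,5]]'
python3 -m inch '[[0,0,0.04,0,5],[0,0,0.08,0,5],[0,0,0.08,0,5],[0,0,0.08,0,5],[0,0,0.08,0,5]]'
```

```text
time: 20.9
position: [663.2, -179.5, 94.6]
eef_rot: [0.734, 0.679, -0.0, -0.0]
ft_force: [-4.0, 2.8, 21.7]
finger_gap: 11.7
time: 21.4
position: [663.8, -179.6, 94.5]
eef_rot: [0.734, 0.679, 0.0, 0.001]
ft_force: [-7.0, 3.1, 26.4]
finger_gap: 11.5
```

On the floor, at 94.5 against a predicted 94.6. One last firm press, then release and retreat.

```bash
python3 -m inch '[[0,0,0.05,0,5],[0,0,0.05,0,5],[0,0,0.05,0,5],[0,0,0.05,0,5],[0,0,0.05,0,5]]'
python3 -m inch '[[0,0,-0.1,0,5],[0,0,-0.15,0,40],[0,0,-0.15,0,40],[0,0,-0.15,0,40],[0,0,-0.15,0,40]]' 30
python3 -m inch '[[0,0,-0.3,0,40],[0,0,-0.9,0,40],[0,0,-1.8,0,40],[0,0,-2.8,0,40],[0,0,-4,0,40]]'
python3 -m inch '[[0,0,-0.5,0,40],[0,0,-1,0,40],[0,0,-1.2,0,40],[0,0,-1.2,0,40],[0,0,-1.2,0,40]]'
python3 - <<'E'
from h import *
goto(663,-179,290,-4.5)
im,d,W=cloud("side");save("final.png",cv2.resize(im[180:320,220:400],None,fx=4,fy=4,interpolation=cv2.INTER_CUBIC))
for n,c,a,hw in(("L",(470.6,-208),11,75),("S",(663.3,-179.5),-4.5,55)):
    X,Y,Z,m=framepts(W,c,a,60,150,hw+5)
    for lo,hi in((-hw,-hw/3),(-hw/3,hw/3),(hw/3,hw)):
        k=(Y>lo)&(Y<hi);print(n,"top z",np.percentile(Z[k],[90,97,99]).round(1),"X",np.median(X[k&(Z>np.percentile(Z[k],80))]).round(1),k.sum())
for cam in("side","top"):
    if cam=="top":capture(cam)
    print(cam,[(l,np.round(r["centre"]).tolist(),round(r["confidence"],2)) for l in("frame_large","frame_small","bottle","ink_pot","block","tape") for r in spotter.landmark_of(cam,l)])
E
```

```text
time: 21.9
position: [665.0, -179.8, 94.5]
eef_rot: [0.734, 0.679, 0.001, 0.002]
ft_force: [-6.9, 5.2, 31.7]
finger_gap: 11.6
time: 22.4
position: [662.3, -179.5, 92.3]
eef_rot: [0.734, 0.679, -0.001, -0.001]
ft_force: [-0.2, -0.4, -0.2]
finger_gap: 35.3
time: 22.9
position: [662.2, -179.4, 254.3]
eef_rot: [0.734, 0.679, -0.001, -0.001]
ft_force: [1.0, 0.2, 0.7]
finger_gap: 39.7
time: 23.4
position: [662.8, -179.6, 300.6]
eef_rot: [0.734, 0.679, -0.0, -0.001]
ft_force: [-0.3, -0.4, -0.7]
finger_gap: 40.0
t 23.4 p [ 662.8 -179.6  300.6] yang -4.51 gap 40.0 F [-0.3 -0.4 -0.7] tilt 0.09
 units [0.014 0.005 0.265] yaw -0.001 dist 10.6
L top z [133.5 135.1 136.2] X -1.1 195
L top z [134.1 135.6 135.9] X -0.3 105
L top z [133.8 135.1 135.8] X 0.4 170
S top z [114.2 115.4 116.5] X -2.5 104
S top z [114.6 115.6 116.3] X -2.7 58
S top z [113.8 115.3 117.1] X -2.4 92
side [('frame_small', [324.0, -97.0, 47.0], 0.9), ('frame_small', [661.0, -183.0, 63.0], 0.65), ('bottle', [645.0, 7.0, -1.0], 0.68), ('bottle', [384.0, 378.0, -2.0], 0.26), ('ink_pot', [399.0, 32.0, -3.0], 0.68), ('block', [405.0, -425.0, 1.0], 0.77), ('block', [387.0, 377.0, -4.0], 0.48), ('tape', [385.0, 377.0, -4.0], 0.58)]
top [('frame_large', [474.0, -206.0, 69.0], 0.58), ('frame_small', [658.0, -179.0, 60.0], 0.48), ('bottle', [645.0, 7.0, -2.0], 0.81), ('ink_pot', [404.0, 31.0, 0.0], 0.49), ('block', [400.0, -427.0, -1.0], 0.6), ('tape', [380.0, 374.0, 0.0], 0.8)]
```

View pics/final.png

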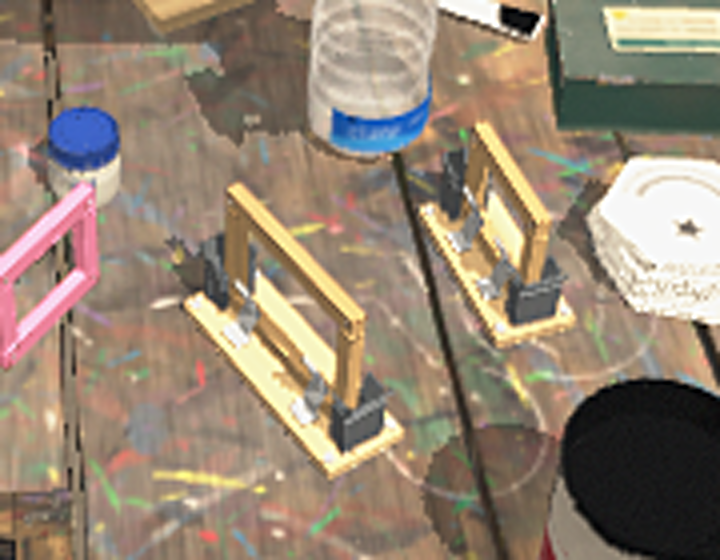

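Both frames stand upright in their racks, with top corners near (235,190)–(355,320) for the large and (480,128)–(543,220) for the small. The bystanders have not moved, so I hand in.

```bash
python3 -c "
from bench import ctrl
print(ctrl.hand_in())"
```

```text
the job is handed in; nothing more can be done
None
```

Both frames are off the pegs and standing in their own racks: the large one in the large rack, then the small one in the small rack. I handed the job in with the gripper open and clear, about 23.5 s on the robot's clock.

**Seating:** Each frame stopped at the height worked out for the slot floor: the tool stood at 112.3 mm (expected 112.5) for the large frame and at 94.5 mm (expected 94.6) for the small one. I pressed each down with 32–37 N before letting go.

**Final look:** After release the top edges read level along their length, about 135 mm for the large frame and 115 mm for the small one. The text says 132 and 112; the same camera also read the hanging frames about 3 mm too high. The bottle, ink pot, block and tape are where they started, within the networks' error, and I left the pink frame alone.

**Not checked or in disagreement:**
- I could not read the clip angles. That the clips snapped over is inferred from the floor height and the pictures.
- The side-camera network missed the large frame in the last picture; the top camera found it at its place.
- The networks put the small frame 2–5 mm from the tool's position in x, and the depth reading put it about 2.5 mm off. That is about their accuracy.

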